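# Index the aperture wheel and clip the collimator hood on

## Task

Turn the clicking wheel on the light source until its fourth aperture, counting up from the smallest, has clicked in under the port, and let go of the knob. Then set the collimator hood upright on the port and press it straight down until both snap hooks have clicked over its foot. Leave the safety glasses and the grease tube where they lie.

Things in the scene. Friction and masses are not known exactly. Their poses are not given: they have to be found in the camera images.
- light_source: grey housing fixed to the table, 26 mm high, x -104 to 88, y -88 to 108 mm of its frame, six-lobed wheel on top (38 mm high). Origin: on the wheel's axis at table height; y points to the port (left and away from the robot). A fixed hose crosses 0.56 m up at x 0.30 to 0.42 m: an arm with a high elbow should lean the tool back 15 to 30 degrees. The pump fills x over 0.35, y under -0.06 m.
- wheel (a joint): turning angle of the wheel in rad, positive counter-clockwise seen from above, endless both ways; pi or -pi puts aperture 4 under the port, 0 aperture 1. A sprung roller at the housing's edge drops into the hollows between the lobes: a click at every multiple of 60 degrees. Let go within 8 degrees of a click it runs home; farther off it may stay between (also at the start). Needs about 0.3 N m.
- knob (a point): middle of the wheel's black six-sided knob, on the wheel's axis, 85 mm above the table. The knob is 34 mm across flats and 30 mm high (70 to 100 mm above the table); one pair of flats faces along this point's y axis, the two other pairs are turned by 60 degrees; it turns with the wheel. It stands above the bridge, the nearest part of which (33 mm from the axis) is 63 mm high.
- aperture_1 (a point): centre of the smallest aperture (5 mm dark hole) on the wheel's top, 60 mm from its axis. Seen from above the apertures grow counter-clockwise from here, one in every lobe: 5, 9, 13, 17, 21 and 25 mm.
- aperture_4 (a point): centre of the fourth aperture counting up from the smallest (17 mm dark hole) on the wheel's top, 60 mm from its axis, opposite aperture 1
- port (a point): centre of the round 32 mm port hole, on top of the bridge (54 mm above the table): the seat for the hood's foot. Its x axis runs from hook to hook, its y axis away from the wheel. The bridge's top is 64 mm (x) by 70 mm (y). Two guide rails, 9 mm high with lips sloped outwards, hold the foot between them in y with about 1.5 mm play on each side.
- hook_a (a joint): black snap hook at the port's -x side, angle in rad: 0 home, positive sprung outwards, about 0.13 while the foot's edge passes. Its sloped head reaches from 10 to 25 mm above the seat and overhangs the foot by 3 mm; it catches the foot's top edge when the foot is fully down. Both hooks together take about 5 to 10 N of push.
- hook_b (a joint): the same black snap hook at the port's +x side
- hood: loose black collimator hood, 0.18 kg, 96 mm high, standing upright on the table. Origin: centre of its underside, z up. Its foot is a 64 (x) by 44 (y) by 8 mm plate, the long way from hook to hook (either way round); above it stands a round ribbed barrel 44 mm in diameter (46 mm in the top 11 mm), to be gripped in its upper half, clear of hooks and knob.
- safety_glasses: dark safety glasses on the table, 131 mm wide, bystander; origin at the centre of the underside
- grease_tube: white grease tube with a cap, 116 mm long, bystander; origin at the centre of the underside

How it is judged:
On the way, in this order (a step that is already met when the one before it is completed fails the run):
1. the fourth aperture has clicked in under the port, the knob is let go and the hood is not on yet (horizontal distance between aperture_4 and port below 0.004 m and contact force between the fingers and wheel below 0.1 N and distance between hood and port above 0.03 m), for 0.2 s.
2. the hood is fully down on the port and both hooks have sprung home over its foot (z of hood in the frame of port below 0.002 m and horizontal distance between hood and port below 0.004 m and value of joint each of hook_a, hook_b below 0.05 rad), for 0.2 s.
At the end, for the whole second after the job is handed in: The fourth aperture stands under the port (within 4 mm), the hood sits upright and fully down on the port (within 2 mm in height, 4 mm sideways, 0.06 rad of tilt), both hooks are home over its foot (under 0.05 rad), and all is at rest and released (all of step 2 and horizontal distance between aperture_4 and port below 0.004 m and z of hood in the frame of port above -0.002 m and angle between hood's own z axis and vertical below 0.06 rad and linear speed of hood below 0.02 m/s); the robot touches nothing.
It fails at once if a bystander is pushed more than 25 mm (distance of any of safety_glasses, grease_tube from where it was at the start of the episode above 0.025 m).
It also fails if it takes over 72 s, if anything falls off the work surface, if the arm or the gripper's body presses on something with over 40 N, if the wrist force passes 120 N, or if a joint passes its speed limit or range.

## Robot

A 6-joint arm with a two-finger parallel gripper is mounted at the origin on a cart in front of the work surface, level with it; the furniture and walls round the work are solid. World frame = base frame: x ahead of the robot, y to its left, z up, the work surface at z = 0. Lengths are in m, angles in rad, forces in N, time in s.
With the tool pointing down it reaches from about 0.3 to 0.775 m from the base axis. Payload 14.6 kg.
Tool frame: the origin (TCP) lies midway between the tips of the shut fingers; the grasp point (between the pads) lies 19 mm behind it; z points along the fingers, y is the direction in which the jaws open and shut (so a half turn about z gives the same grasp; the last joint's range is limited). The gripper opens to 94 mm and grips with 3 to 60 N. Pads are 16 mm wide; open, the fingers measure 119 mm over their backs; the gripper's body (75 mm by 177 mm) begins 78 mm behind the grasp point.
Start: joints at [-1.172, 0.3, 1.521, -0, 1.321, -0.067], TCP at [0.247, -0.491, 0.205] pointing down, gripper open.
Joint ranges: [-3.03, 3.03], [-0.79, 2.21], [0.23, 2.52], [-1.04, 4.18], [0, 3.07], [-2.55, 2.55]. Speed limits (rad/s): [2.22, 2.22, 2.57, 3.14, 3.14, 3.14].

## Interface

Orientations are given as [roll, pitch, yaw] about the fixed x, y, z axes, in that order (R = Rz(yaw) Ry(pitch) Rx(roll)).
In Python, from station import readout, imaging, job gives the robot as it stands.
- The arm moves only by the tool arm_command, never from a script. Its argument "increments" is a list of rows, each an object with "gripper": the opening, from 0 (shut) to 1 (fully open); "slide": the shift along the world's x, y, z in m, a list of three; "yaw": the turn about the world's z in rad. A call has 1 to 8 rows; each row is the pose to reach, as a shift and turn from the pose commanded when the call began; what a row does not reach only later rows make up. A row lasts 1/8 s, in which the tool goes at most 62.5 mm and 10.7 degrees, less where a joint would pass 70% of its speed; a pose out of reach is approached as far as the arm can. A call with a gripper value outside its range is refused whole. The fingers move at their own pace and stop on an object; "grip_force" is the grip in N (left out, the last holds). Time passes only in rows, so rows that repeat a pose let the fingers close. It gives the time, the measured TCP pose, the force and the opening at its end, in the units of the state.
- readout.get_obs(): the state, without advancing time (a new reading comes with each control period).
- imaging.camera(name): name is "scene" or "top" or "wrist"; returns a dict with "color" (384x512x3 uint8, red, green, blue), "mtx" (3x3 intrinsics, pixels), "rvec" (rotation vector, rad) and "tvec" (3), from world to camera coordinates, as OpenCV has them. Camera axes: x right, y down, z forward; pixel columns grow to the right and rows downward; lengths in m; the calibration is good to about 2 mm. A picture is of the moment at which its call begins. There is no depth.
- job.hand_in(): hands the job in, once; it reports no verdict.
The state is a dict: "time_s": time; "qpos": joint angles; "joint_vel": joint speeds; "tau": joint torques, N m; "ee_pos": TCP position; "eef_rot": TCP orientation; "force": force on the tool from outside, world axes, zero at the start; "moment": the same for the moment, N m; "grip_width": finger opening in m.
Only numpy, scipy, OpenCV 4.12 (cv2) and the standard library are available. Lean on these libraries where they do the work, as an engineer would, in place of code of your own. Each camera call takes 0.05 s, during which the arm holds its last target. There are 200 camera calls.

## Working session

There is one attempt and no reset: what is moved stays moved. The work goes in short steps, Python scripts to look and compute and a tool call to move; the robot and the scene stay as the last step left them, time stands still between calls to the robot, and variables do not carry over. Pictures are saved under pics/ and viewed, about 8 in all and at most 12, crops included, and the job is handed in when it is done.

Besides the shell and the picture viewer there is one more tool, called as name(argument=value, ...) on one line, values as JSON. arm_command: Moves the arm, as the interface text tells. Its arguments: {"type":"object","properties":{"increments":{"type":"array","items":{"type":"object","properties":{"gripper":{"type":"number"},"slide":{"type":"array","items":{"type":"number"}},"yaw":{"type":"number"}}}},"grip_force":{"type":"number"}},"required":["increments"]}

```bash
mkdir -p pics
cat > h.py <<'E'
import numpy as np, cv2
from station import readout, imaging, job
def snap(name, fn, crop=None, scale=1.5):
    c=imaging.camera(name); im=c["color"][:,:,::-1]
    np.savez(fn+'.npz',**{k:np.array(c[k]) for k in c})
    if crop: x0,y0,x1,y1=crop; im=im[y0:y1,x0:x1]
    cv2.imwrite('pics/'+fn+'.png',cv2.resize(im,None,fx=scale,fy=scale,interpolation=cv2.INTER_CUBIC))
    return c
def ray(c,uv,z):
    R=cv2.Rodrigues(np.array(c["rvec"],float))[0]; t=np.array(c["tvec"],float).ravel()
    C=-R.T@t; d=R.T@np.linalg.inv(c["mtx"])@np.array([uv[0],uv[1],1.])
    return C+d*(z-C[2])/d[2]
def proj(c,P):
    return cv2.projectPoints(np.array(P,float).reshape(-1,3),np.array(c["rvec"],float),np.array(c["tvec"],float),np.array(c["mtx"],float),None)[0].reshape(-1,2)
def st():
    o=readout.get_obs(); 
    for k in o: print(k,np.round(o[k],4))
E
python3 - <<'E'
from h import *
st()
for n in ("top","scene"):
    c=snap(n,n+"0"); R=cv2.Rodrigues(c["rvec"])[0]; print(n,-R.T@np.ravel(c["tvec"]),R[2],c["mtx"][0,0])
E
```

```text
time_s 0.0
qpos [-1.1716  0.3005  1.5216  0.      1.3207 -0.0666]
joint_vel [-0.     -0.0006  0.0002 -0.0014 -0.0016 -0.0012]
tau [-4.00000e-04 -5.31803e+01 -3.52736e+01  7.09000e-02  2.44000e-02
 -1.00000e-04]
ee_pos [ 0.2469 -0.4911  0.2049]
eef_rot [-3.1404e+00 -1.0000e-04  4.6580e-01]
force [-0.2478 -0.6075  0.4199]
moment [ 0.0085  0.0058 -0.0541]
grip_width 0.0943
top [0.3612073  0.22538535 0.9302528 ] [ 0.11493724 -0.03461895 -0.99276934] 397.72025754497383
scene [0.00574758 0.79121582 0.53108359] [ 0.5646053  -0.65345265 -0.50420282] 374.2796020852249
```

View pics/top0.png

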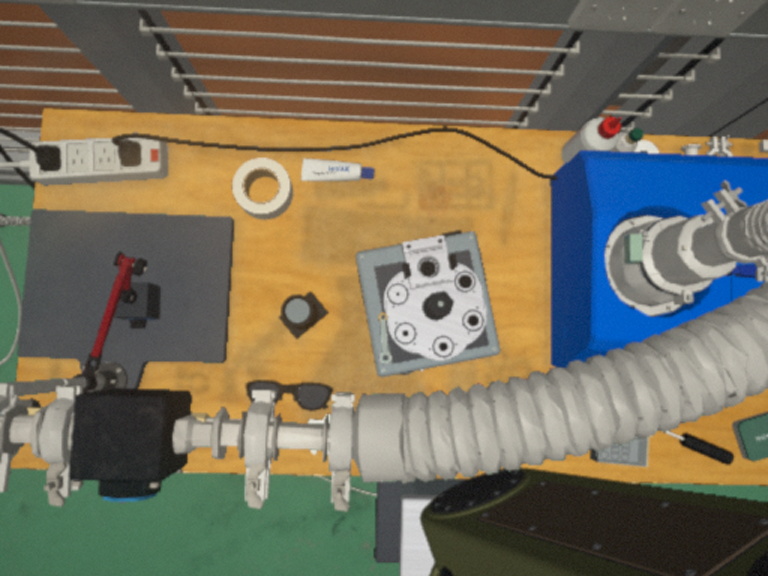

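View pics/scene0.png

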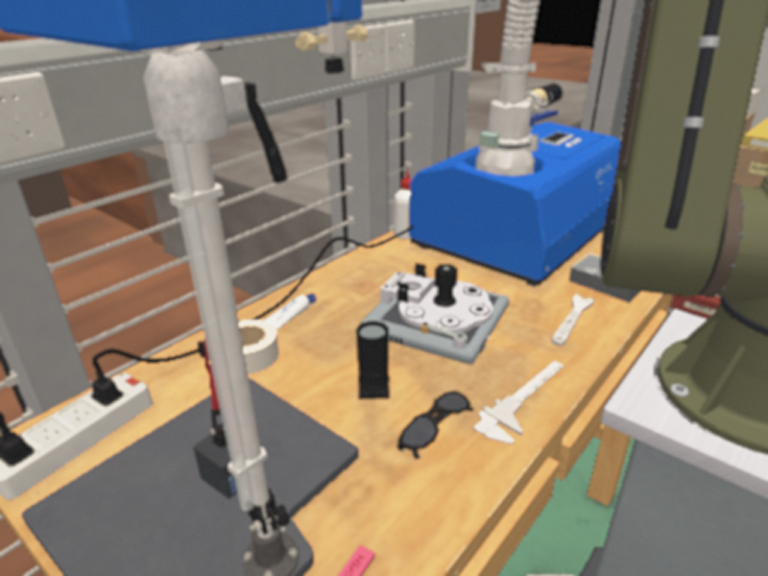

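The top view shows the hood at about (302,312) and the light source at about (428,303). The knob is near (438,304), and the port is under the bridge near (428,266). I'll enlarge this area.

Run:
```python
import numpy as np,cv2
d=np.load('top0.npz');im=d['color'][:,:,::-1]
a=cv2.resize(im[150:255,180:340],None,fx=5,fy=5,interpolation=cv2.INTER_CUBIC)
cv2.imwrite('pics/topcrop.png',a)
```

```text
(no output)
```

View pics/topcrop.png

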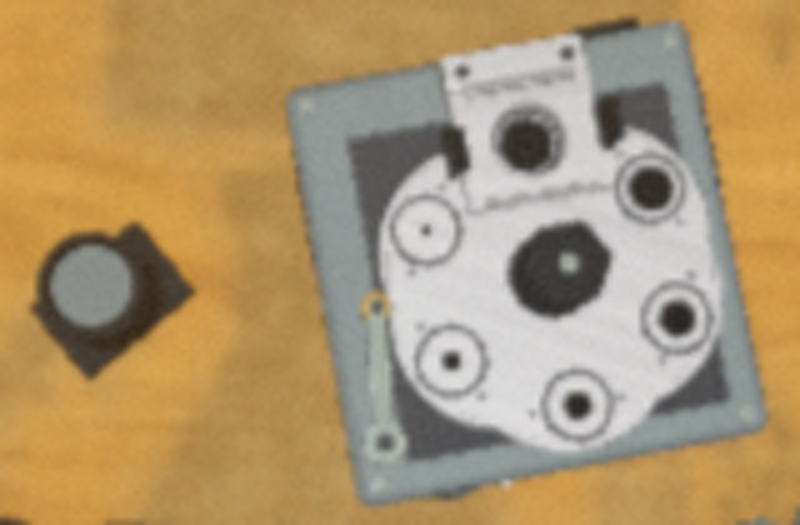

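The crop shows the 5 mm aperture at (427,230), 9 at (452,360), 13 at (577,405), 17 at (677,318) and 21 at (650,188). The port is at (527,140), the housing corners are at about (290,92), (685,22), (765,430) and (362,503), and the hood top is at (92,286). Next I fit the poses.

```bash
cat > fit.py <<'E'
from h import *
from scipy.optimize import least_squares as ls
c=dict(np.load('top0.npz'))
px=lambda a:(np.array(a,float)+0.0)/5-0.4+[180,150]
Rz=lambda t:np.array([[np.cos(t),-np.sin(t)],[np.sin(t),np.cos(t)]])
L=[(-.104,.108,.026),(.088,.108,.026),(.088,-.088,.026),(-.104,-.088,.026)]
U=px([(291,90),(687,21),(767,430),(361,505),(427,230),(452,360),(577,405),(677,318),(650,188),(527,140)])
def model(p):
    x,y,t,w,py=p
    P=list(L)
    for k in range(5):
        a=np.pi/2+w+k*np.pi/3; P.append((.06*np.cos(a),.06*np.sin(a),.038))
    P.append((0,py,.054))
    P=np.array(P); Q=P.copy(); Q[:,:2]=P[:,:2]@Rz(t).T+[x,y]; return Q
r=ls(lambda p:(proj(c,model(p))-U).ravel(),[.4,.1,-1.4,1.,.06])
print('xy',r.x[:2],'yaw deg',np.degrees(r.x[2]),'wheel deg',np.degrees(r.x[3]),'py',r.x[4]); print(np.round(r.fun.reshape(-1,2),2))
print('port',model(r.x)[-1])
print('hood top',ray(c,px((92,286)),.096))
F=[ray(c,px(q),z)[:2] for q,z in [((192,292),.008),((92,379),.008),((137,224),.008),((33,307),.008)]]
print('foot corners',np.round(F,4), 'mid',(F[1]+F[2])/2,(F[0]+F[3])/2)
for i,j in((0,1),(0,2),(3,1)): d=F[j]-F[i];print(np.linalg.norm(d),np.degrees(np.arctan2(d[1],d[0])))
E
python3 fit.py
```

```text
xy [0.43807944 0.12094034] yaw deg -78.13657396388209 wheel deg 60.554650457521966 py 0.06011809326601643
[[-1.49 -0.93]
 [ 0.61 -0.98]
 [ 1.2   0.54]
 [-0.57  0.73]
 [-0.22  0.06]
 [-0.18  0.22]
 [ 0.06  0.1 ]
 [-0.08  0.08]
 [-0.    0.16]
 [ 0.7  -0.13]]
port [0.49691343 0.13329938 0.054     ]
hood top [0.42199893 0.32038659 0.096     ]
foot corners [[0.4271 0.2842]
 [0.3856 0.3284]
 [0.4579 0.3109]
 [0.4178 0.357 ]] mid [0.4217435  0.31969096] [0.4224729  0.32062375]
0.060660891471274625 133.2002945997485
0.040792217896493475 40.94783519961147
0.04311908274540011 -138.45018257069202
```

arm_command(increments=[{"slide":[0.01,0.06,0.02],"gripper":0.65},{"slide":[0.01,0.12,0.04]},{"slide":[0.02,0.18,0.05]},{"slide":[0.03,0.24,0.05]},{"slide":[0.04,0.29,0.05]},{"slide":[0.05,0.33,0.05]},{"slide":[0.05,0.33,0.05]}])

```text
invalid input
```

Run:
```python
from h import *
st()
c=snap("scene","scene1"); 
w=imaging.camera("wrist");R=cv2.Rodrigues(w["rvec"])[0]; print(-R.T@np.ravel(w["tvec"]),R[2]);np.savez('w1.npz',**w)
print(proj(c,[(0,0,0),(0,0,.3),(0,0,.6),(.3,0,.56),(.42,0,.56),(.297,-.161,.255),(.297,-.161,.5)])*1.5)
```

```text
time_s 0.1
qpos [-1.1716  0.3004  1.5215 -0.      1.3207 -0.0666]
joint_vel [ 0.0011  0.0007 -0.0012 -0.0018  0.0006 -0.0007]
tau [ 1.70000e-03 -5.32646e+01 -3.53282e+01  7.10000e-02  2.35000e-02
 -1.00000e-04]
ee_pos [ 0.2469 -0.4912  0.205 ]
eef_rot [-3.1406e+00 -1.0000e-04  4.6580e-01]
force [-0.5048 -0.035  -0.1381]
moment [ 0.0077 -0.0539  0.0217]
grip_width 0.0938
[ 0.31887152 -0.45628587  0.3844426 ] [-0.2416842  -0.12136876 -0.96273484]
[[ 753.45137735  392.44046113]
 [ 838.99458217  187.14482792]
 [ 978.5609654  -147.80134442]
 [ 616.10183809  -74.60013812]
 [ 524.18148488  -70.04055502]
 [ 617.31166726  147.39483565]
 [ 651.23099779  -22.03846086]]
```

View pics/scene1.png

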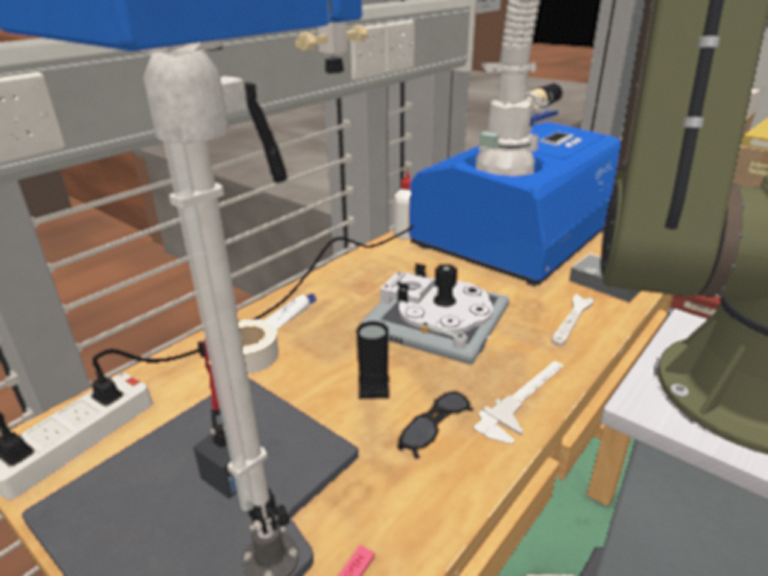

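The scene is unchanged because the move was refused. I'll resend it with every field in each row.

arm_command(increments=[{"slide":[0.01,0.06,0.02],"gripper":0.65,"yaw":0},{"slide":[0.01,0.12,0.04],"gripper":0.65,"yaw":0},{"slide":[0.02,0.18,0.05],"gripper":0.65,"yaw":0},{"slide":[0.03,0.24,0.05],"gripper":0.65,"yaw":0},{"slide":[0.04,0.29,0.05],"gripper":0.65,"yaw":0},{"slide":[0.05,0.33,0.05],"gripper":0.65,"yaw":0}], grip_force=40)

```text
time_s: 0.95
ee_pos: [0.297, -0.1597, 0.2556]
eef_rot: [3.141, -0.0, 0.466]
force: [0.9, 0.5, 0.1]
grip_width: 0.061
```

Run:
```python
from h import *
st()
```

```text
time_s 0.95
qpos [-6.0210e-01 -2.4170e-01  1.9614e+00  1.0000e-04  1.4211e+00  5.0250e-01]
joint_vel [ 0.8786 -0.2408  0.1874  0.0009  0.0526  0.8726]
tau [-7.25770e+00 -2.13947e+01 -3.63044e+01  3.97000e-02  2.68000e-02
 -1.77880e+00]
ee_pos [ 0.297  -0.1597  0.2556]
eef_rot [ 3.1409e+00 -5.0000e-04  4.6610e-01]
force [0.8873 0.4517 0.1083]
moment [-0.0018 -0.0654 -0.0155]
grip_width 0.061
```

Run:
```python
from h import *
c=dict(np.load('top0.npz'))
for z in (.5,.56,.62):
  for col,rs in ((250,(390,478)),(340,(395,472)),(400,(395,480)),(500,(378,468)),(600,(355,455))):
    print(z,col,[np.round(ray(c,(col/1.5,r/1.5),z)[:2],3) for r in rs])
im=imaging.camera("wrist");np.savez('w2.npz',**im)
cv2.imwrite('pics/a.png',cv2.resize(np.hstack([imaging.camera("scene")["color"],im["color"]])[:,:,::-1],None,fx=.78,fy=.78))
```

```text
0.5 250 [array([0.335, 0.305]), array([0.275, 0.301])]
0.5 340 [array([0.333, 0.241]), array([0.28 , 0.239])]
0.5 400 [array([0.334, 0.199]), array([0.276, 0.197])]
0.5 500 [array([0.348, 0.127]), array([0.285, 0.126])]
0.5 600 [array([0.367, 0.054]), array([0.296, 0.055])]
0.56 250 [array([0.339, 0.294]), array([0.287, 0.291])]
0.56 340 [array([0.337, 0.239]), array([0.291, 0.237])]
0.56 400 [array([0.338, 0.202]), array([0.288, 0.201])]
0.56 500 [array([0.35 , 0.141]), array([0.296, 0.14 ])]
0.56 600 [array([0.366, 0.078]), array([0.305, 0.078])]
0.62 250 [array([0.342, 0.283]), array([0.299, 0.28 ])]
0.62 340 [array([0.341, 0.237]), array([0.303, 0.235])]
0.62 400 [array([0.342, 0.206]), array([0.3  , 0.205])]
0.62 500 [array([0.352, 0.154]), array([0.307, 0.154])]
0.62 600 [array([0.365, 0.102]), array([0.314, 0.102])]
```

View pics/a.png

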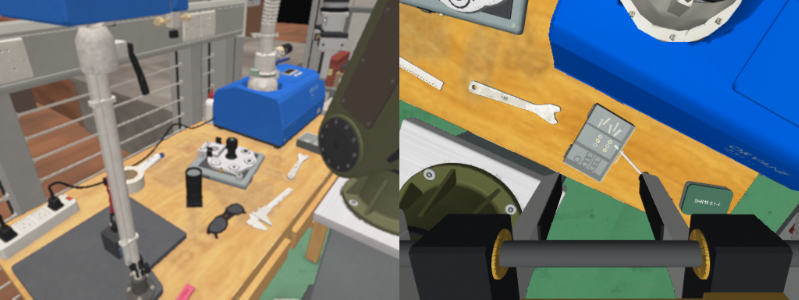

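The composite shows the shoulder disc at about (340,148), which is about (436,190) in the full picture. The bench below the hose looks clear. I use the disc to find the shoulder height.

Run:
```python
from h import *
from station import readout
q1=readout.get_obs()["qpos"][0]; n=np.array([-np.sin(q1),np.cos(q1)]); e=np.array([np.cos(q1),np.sin(q1)])
c=imaging.camera("scene")
for z in (.18,.2,.21,.22,.24,.26,.3,.35):
    P=ray(c,(436,190),z)[:2]; print(z,'along',P@e,'lateral',P@n)
w=dict(np.load('w2.npz'));R=cv2.Rodrigues(w["rvec"])[0];print(-R.T@np.ravel(w["tvec"]),R)
```

```text
0.18 along 0.04227210604978553 lateral 0.17701616198997042
0.2 along 0.01468984549084849 lateral 0.20432100513815862
0.21 along 0.0008987152113800947 lateral 0.2179734267122526
0.22 along -0.012892415068088454 lateral 0.23162584828634672
0.24 along -0.04047467562702549 lateral 0.25893069143453495
0.26 along -0.06805693618596247 lateral 0.28623553458272305
0.3 along -0.1232214573038365 lateral 0.34084522087909935
0.35 along -0.19217710870117896 lateral 0.40910732874956973
[ 0.36867934 -0.12447831  0.43506931] [[ 0.45030925 -0.8928719   0.00115883]
 [-0.85984012 -0.43329957  0.27004898]
 [-0.24061702 -0.12260196 -0.96284589]]
```

arm_command(increments=[{"slide":[0.0,0.06,-0.02],"gripper":0.65,"yaw":0.1},{"slide":[0.01,0.12,-0.04],"gripper":0.65,"yaw":0.2},{"slide":[0.023,0.18,-0.06],"gripper":0.65,"yaw":0.265},{"slide":[0.05,0.21,-0.085],"gripper":0.65,"yaw":0.265},{"slide":[0.085,0.24,-0.11],"gripper":0.65,"yaw":0.265},{"slide":[0.12,0.265,-0.125],"gripper":0.65,"yaw":0.265},{"slide":[0.141,0.282,-0.135],"gripper":0.65,"yaw":0.265},{"slide":[0.141,0.282,-0.14],"gripper":0.65,"yaw":0.265}])

```text
time_s: 2.1
ee_pos: [0.4388, 0.1203, 0.1142]
eef_rot: [-3.141, 0.002, 0.731]
force: [-0.6, -0.1, -0.2]
grip_width: 0.0612
```

Run:
```python
from h import *
st()
a=snap("top","t2");w=snap("wrist","w3")
im=np.hstack([a["color"],w["color"]])[:,:,::-1]
cv2.imwrite('pics/b.png',cv2.resize(im,None,fx=.78,fy=.78,interpolation=cv2.INTER_AREA))
```

```text
time_s 2.1
qpos [ 1.8710e-01  1.9530e-01  1.8811e+00 -1.0000e-04  1.0670e+00  1.0270e+00]
joint_vel [-0.0172  0.0033  0.0841 -0.003  -0.0862 -0.0114]
tau [  1.1316 -41.3201 -33.0827   0.1156  -0.0447   0.3135]
ee_pos [0.4388 0.1203 0.1142]
eef_rot [-3.1408e+00  1.6000e-03  7.3090e-01]
force [-0.6025 -0.1243 -0.1794]
moment [-0.0578 -0.0056 -0.0119]
grip_width 0.0612
```

View pics/b.png

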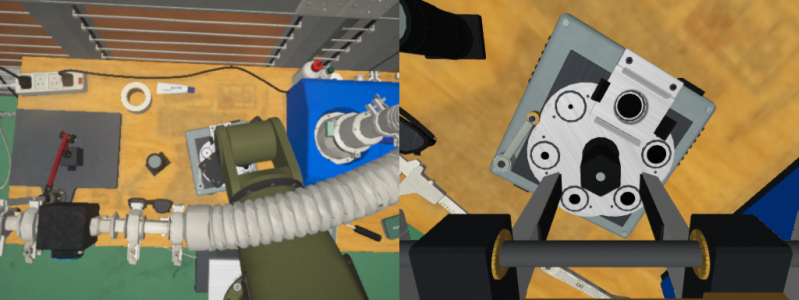

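The wrist view shows the knob centred between the fingers, with apertures at about (570,107), (544,155), (574,198), (628,199), (656,153) and the port at (630,105). The top view shows the forearm passing under the hose. I check the pose fit against the wrist picture.

Run:
```python
import numpy as np,cv2
from fit import r,model,ls
from h import proj
w=dict(np.load('w3.npz'))
U=(np.array([(570.5,107),(544,155.5),(574,198.5),(628,199),(656,153),(630,105)])-[399.4,0])/.78
f=lambda p:(proj(w,model(p)[4:])-U).ravel()
print(np.round(f(r.x).reshape(-1,2),1))
s=ls(f,r.x);print(s.x[:2],np.degrees(s.x[2:4]),s.x[4],np.round(s.fun,1),model(s.x)[-1])
```

```text
xy [0.43807944 0.12094034] yaw deg -78.13657396388209 wheel deg 60.554650457521966 py 0.06011809326601643
[[-1.49 -0.93]
 [ 0.61 -0.98]
 [ 1.2   0.54]
 [-0.57  0.73]
 [-0.22  0.06]
 [-0.18  0.22]
 [ 0.06  0.1 ]
 [-0.08  0.08]
 [-0.    0.16]
 [ 0.7  -0.13]]
port [0.49691343 0.13329938 0.054     ]
hood top [0.42199893 0.32038659 0.096     ]
foot corners [[0.4271 0.2842]
 [0.3856 0.3284]
 [0.4579 0.3109]
 [0.4178 0.357 ]] mid [0.4217435  0.31969096] [0.4224729  0.32062375]
0.060660891471274625 133.2002945997485
0.040792217896493475 40.94783519961147
0.04311908274540011 -138.45018257069202
[[-2.3 -0.9]
 [-1.1 -0.7]
 [-1.7 -0.4]
 [-3.4 -1.5]
 [-2.6  1.3]
 [-0.6  3.5]]
[0.43907615 0.11938385] [-75.61529447  58.46181546] 0.06199191127538974 [-0.5 -0.2  1.1  0.1  0.8  0.2 -1.  -1.4 -0.5  1.1 -0.  -0. ] [0.49912458 0.13478458 0.054     ]
```

arm_command(increments=[{"slide":[0.0,-0.001,-0.022],"gripper":0.65,"yaw":0.01},{"slide":[0.0,-0.001,-0.044],"gripper":0.65,"yaw":0.01},{"slide":[0.0,-0.001,-0.044],"gripper":0.65,"yaw":0.01},{"slide":[0.0,-0.001,-0.044],"gripper":0.2,"yaw":0.01},{"slide":[0.0,-0.001,-0.044],"gripper":0.2,"yaw":0.01},{"slide":[0.0,-0.001,-0.044],"gripper":0.2,"yaw":0.01}], grip_force=40)

```text
time_s: 2.95
ee_pos: [0.4382, 0.1196, 0.072]
eef_rot: [3.141, -0.001, 0.741]
force: [-6.3, 6.1, 4.1]
grip_width: 0.0343
```

Run:
```python
from h import *
st()
```

```text
time_s 2.95
qpos [1.8580e-01 2.5790e-01 1.9195e+00 1.0000e-04 9.6330e-01 1.0158e+00]
joint_vel [ 0.0094  0.0048  0.0065  0.0181  0.0117 -0.0008]
tau [-1.20300e-01 -4.43133e+01 -2.88296e+01 -2.15500e-01 -2.28900e-01
 -1.60000e-03]
ee_pos [0.4382 0.1196 0.072 ]
eef_rot [ 3.1412e+00 -8.0000e-04  7.4070e-01]
force [-6.2928  6.0943  4.0672]
moment [1.4331 1.2344 0.0674]
grip_width 0.0343
```

arm_command(increments=[{"slide":[-0.0005,0.0005,0],"gripper":0.2,"yaw":0.15},{"slide":[-0.0005,0.0005,0],"gripper":0.2,"yaw":0.3},{"slide":[-0.0005,0.0005,0],"gripper":0.2,"yaw":0.45},{"slide":[-0.0005,0.0005,0],"gripper":0.2,"yaw":0.6},{"slide":[-0.0005,0.0005,0],"gripper":0.2,"yaw":0.75},{"slide":[-0.0005,0.0005,0],"gripper":0.2,"yaw":0.9},{"slide":[-0.0005,0.0005,0],"gripper":0.2,"yaw":1.05},{"slide":[-0.0005,0.0005,0],"gripper":0.2,"yaw":1.05}])

```text
time_s: 3.95
ee_pos: [0.4381, 0.12, 0.072]
eef_rot: [3.14, 0.0, 1.79]
force: [1.7, -3.0, 5.0]
grip_width: 0.0336
```

arm_command(increments=[{"slide":[0,0,0],"gripper":0.2,"yaw":0.15},{"slide":[0,0,0],"gripper":0.2,"yaw":0.3},{"slide":[0,0,0],"gripper":0.2,"yaw":0.45},{"slide":[0,0,0],"gripper":0.2,"yaw":0.6},{"slide":[0,0,0],"gripper":0.2,"yaw":0.75},{"slide":[0,0,0],"gripper":0.2,"yaw":0.9},{"slide":[0,0,0],"gripper":0.2,"yaw":1.05},{"slide":[0,0,0],"gripper":0.2,"yaw":1.05}])

```text
time_s: 4.95
ee_pos: [0.4381, 0.1201, 0.072]
eef_rot: [3.141, 0.001, 2.837]
force: [2.3, -4.3, 5.8]
grip_width: 0.0339
```

Run:
```python
from h import *
st()
```

```text
time_s 4.95
qpos [ 1.8700e-01  2.5760e-01  1.9200e+00 -3.0000e-04  9.6250e-01 -1.0792e+00]
joint_vel [ 0.0015 -0.0005 -0.0011 -0.0002 -0.0009  0.0682]
tau [  1.5264 -41.3154 -25.7809   0.5822   0.4201  -1.4806]
ee_pos [0.4381 0.1201 0.072 ]
eef_rot [3.1411e+00 1.4000e-03 2.8371e+00]
force [ 2.3479 -4.3168  5.7996]
moment [-0.3654 -0.4082  0.0122]
grip_width 0.0339
```

arm_command(increments=[{"slide":[0,0,0],"gripper":0.7,"yaw":0},{"slide":[0,0,0],"gripper":0.7,"yaw":0},{"slide":[0,0,0],"gripper":0.7,"yaw":0},{"slide":[0,0,0.025],"gripper":0.7,"yaw":0},{"slide":[0,0,0.05],"gripper":0.9,"yaw":0},{"slide":[0,0.03,0.052],"gripper":1,"yaw":-0.17},{"slide":[0,0.06,0.052],"gripper":1,"yaw":-0.34},{"slide":[0,0.09,0.052],"gripper":1,"yaw":-0.51}])

```text
time_s: 5.95
ee_pos: [0.4374, 0.211, 0.1234]
eef_rot: [-3.142, -0.0, 2.324]
force: [-0.1, 0.0, -0.3]
grip_width: 0.0938
```

Run:
```python
from h import *
st()
a=snap("top","t3");w=snap("wrist","w4")
im=np.hstack([a["color"][90:270,180:350].repeat(2,0).repeat(2,1)[:360],w["color"][:360]])[:,:,::-1]
print(im.shape)
cv2.imwrite('pics/c.png',cv2.resize(im,None,fx=.93,fy=.93,interpolation=cv2.INTER_AREA))
```

```text
time_s 5.95
qpos [ 3.7410e-01  2.4630e-01  1.7929e+00  1.0000e-04  1.1025e+00 -3.7920e-01]
joint_vel [ 4.730e-01  2.114e-01 -2.614e-01  6.000e-04  5.290e-02  1.820e+00]
tau [-3.42740e+00 -4.85497e+01 -2.99135e+01  8.08000e-02 -3.74000e-02
 -3.82010e+00]
ee_pos [0.4374 0.211  0.1234]
eef_rot [-3.1415e+00 -1.0000e-04  2.3241e+00]
force [-0.0842  0.0037 -0.2688]
moment [ 0.0034 -0.1859 -0.0378]
grip_width 0.0938
(360, 852, 3)
```

View pics/c.png

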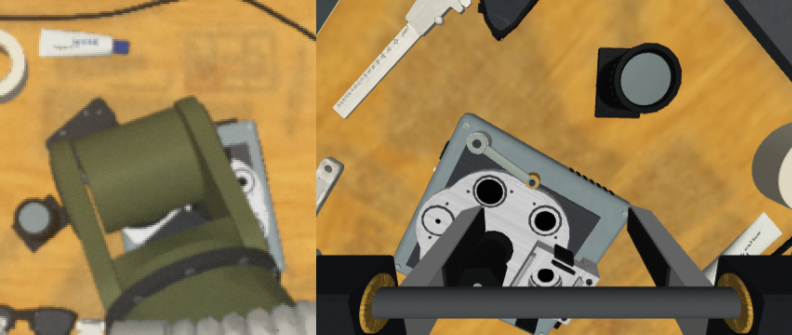

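The wrist view shows the port at (545,275), with the 21, 25 and 5 mm apertures counter-clockwise from it at (545,220), (489,191) and (437,220). So aperture 4 is under the port. Next is the hood.

arm_command(increments=[{"slide":[-0.002,0.02,0.003],"gripper":1,"yaw":-0.18},{"slide":[-0.004,0.04,0.003],"gripper":1,"yaw":-0.36},{"slide":[-0.008,0.06,0.003],"gripper":1,"yaw":-0.54},{"slide":[-0.012,0.08,0.003],"gripper":1,"yaw":-0.72},{"slide":[-0.0155,0.1,0.003],"gripper":1,"yaw":-0.9},{"slide":[-0.0155,0.1095,0.003],"gripper":1,"yaw":-1.08},{"slide":[-0.0155,0.1095,0.003],"gripper":1,"yaw":-1.26},{"slide":[-0.0155,0.1095,0.003],"gripper":1,"yaw":-1.44}])

```text
time_s: 7.05
ee_pos: [0.422, 0.319, 0.1262]
eef_rot: [-3.141, 0.001, 0.887]
force: [0.6, 0.1, -0.5]
grip_width: 0.0939
```

arm_command(increments=[{"slide":[0,0,0],"gripper":1,"yaw":-0.156},{"slide":[0,0,0],"gripper":1,"yaw":-0.156}])

```text
time_s: 7.3
ee_pos: [0.4221, 0.3191, 0.1263]
eef_rot: [-3.142, 0.0, 0.737]
force: [0.2, 0.2, -0.2]
grip_width: 0.0941
```

Run:
```python
from h import *
st()
w=snap("wrist","w5")
P=[(.422,.320,.096),(.427,.284,.008),(.386,.328,.008),(.458,.311,.008),(.418,.357,.008)]
print(np.round(proj(w,P)*1.5))
```

```text
time_s 7.3
qpos [0.578  0.3338 1.6704 0.     1.1378 1.4117]
joint_vel [ 0.0034 -0.0009 -0.0029 -0.0011 -0.0008 -0.0816]
tau [ 3.06000e-02 -5.23185e+01 -3.25160e+01  2.74000e-02 -7.22000e-02
  1.75730e+00]
ee_pos [0.4221 0.3191 0.1263]
eef_rot [-3.1415e+00  4.0000e-04  7.3710e-01]
force [ 0.2396  0.1776 -0.2047]
moment [ 0.019  -0.0622 -0.0609]
grip_width 0.0941
[[382. 327.]
 [429. 309.]
 [338. 310.]
 [431. 247.]
 [336. 245.]]
```

View pics/w5.png

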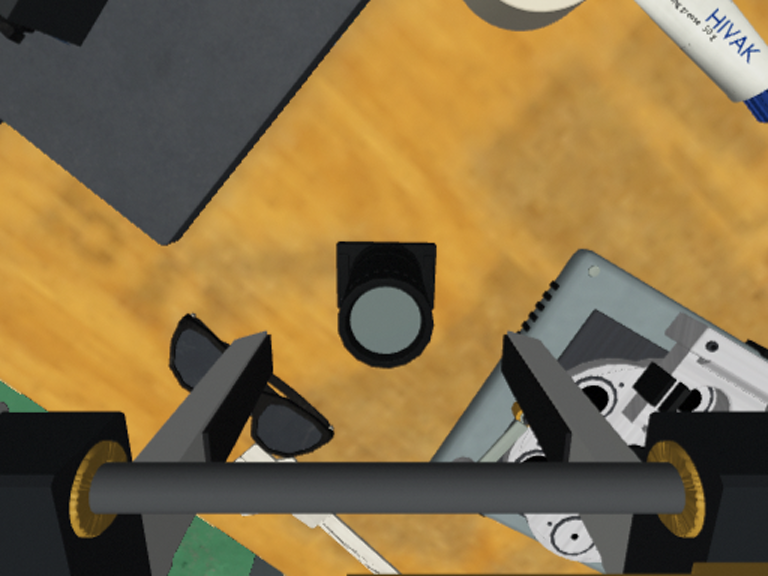

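The hood top is at (386,321) against a predicted (382,327), and the foot edge lies parallel to the jaws. I shift about 2 mm, then descend and grip.

arm_command(increments=[{"slide":[0.002,0.001,-0.03],"gripper":1,"yaw":0},{"slide":[0.002,0.001,-0.06],"gripper":1,"yaw":0},{"slide":[0.002,0.001,-0.083],"gripper":1,"yaw":0},{"slide":[0.002,0.001,-0.083],"gripper":1,"yaw":0},{"slide":[0.002,0.001,-0.083],"gripper":0.3,"yaw":0},{"slide":[0.002,0.001,-0.083],"gripper":0.3,"yaw":0},{"slide":[0.002,0.001,-0.083],"gripper":0.3,"yaw":0},{"slide":[0.002,0.001,-0.083],"gripper":0.3,"yaw":0}], grip_force=35)

```text
time_s: 8.35
ee_pos: [0.4241, 0.3207, 0.0438]
eef_rot: [3.142, -0.0, 0.735]
force: [0.6, 0.1, 0.2]
grip_width: 0.0573
```

arm_command(increments=[{"slide":[0,0,0],"gripper":0.3,"yaw":0},{"slide":[0,0,0.01],"gripper":0.3,"yaw":0},{"slide":[0,0,0.04],"gripper":0.3,"yaw":0},{"slide":[0,0,0.06],"gripper":0.3,"yaw":0}])

```text
time_s: 8.85
ee_pos: [0.4242, 0.3207, 0.1051]
eef_rot: [3.141, -0.001, 0.735]
force: [0.3, 0.5, -2.0]
grip_width: 0.0437
```

Run:
```python
from h import *
st()
```

```text
time_s 8.85
qpos [0.5785 0.3651 1.6825 0.     1.0931 1.4144]
joint_vel [ 1.100e-03 -2.097e-01 -1.162e-01  3.000e-04  3.298e-01 -1.300e-03]
tau [ 3.16000e-02 -5.27906e+01 -3.16964e+01  2.49000e-02 -5.88100e-01
 -3.00000e-04]
ee_pos [0.4242 0.3207 0.1051]
eef_rot [ 3.1414e+00 -1.0000e-03  7.3480e-01]
force [ 0.2511  0.5184 -1.9998]
moment [-0.0076 -0.0066 -0.0113]
grip_width 0.0437
```

Run:
```python
from h import *
s=dict(np.load('scene0.npz'));t=dict(np.load('top0.npz'))
b=ray(s,(263/1.5,560/1.5),0.02);print('stand base',b,'in top px',proj(t,b)*1.5)
for z in (.3,.35,.4,.45,.5,.52): print(z,proj(s,[b[0],b[1],z])*1.5,proj(t,[b[0],b[1],z])*1.5)
print([np.round(ray(t,(130/1.5,r/1.5),.5)[:2],3) for r in (395,480)])
```

```text
stand base [0.31992107 0.60783476 0.02      ] in top px [[105.09563136 376.50658578]]
0.3 [[217.2747819  325.27112702]] [[-13.1855246  385.86304093]]
0.35 [[205.61272128 265.40433013]] [[-46.70653186 388.51467041]]
0.4 [[192.33218522 197.22914382]] [[-86.77286604 391.68405827]]
0.45 [[177.07113019 118.88702985]] [[-135.50900567  395.5392582 ]]
0.5 [[159.35082953  27.92046095]] [[-196.07038799  400.32987639]]
0.52 [[151.43653078 -12.70732613]] [[-224.61924832  402.58819158]]
[array([0.329, 0.388]), array([0.272, 0.384])]
```

Run:
```python
from h import *
q=readout.get_obs()["qpos"]; q1,a,b=q[0],q[1],q[1]+q[2]
pt=lambda r,z,l=.037:(r*np.cos(q1)-l*np.sin(q1),r*np.sin(q1)+l*np.cos(q1),z)
E=(.415*np.sin(a),.21+.415*np.cos(a)); W=(E[0]+.442*np.sin(b),E[1]+.442*np.cos(b)); print(E,W)
c=snap("scene","s5");im=cv2.resize(c["color"][:,:,::-1],None,fx=1.5,fy=1.5)
P=(proj(c,[pt(*E),pt(*W),pt(W[0],W[1]-.1)])*1.5).astype(int);print(P)
cv2.polylines(im,[P.reshape(-1,1,2)],False,(0,0,255),1)
H=(proj(c,[(.325,y,.532) for y in (0,.1,.2,.3)])*1.5).astype(int);print(H)
cv2.imwrite('pics/s5.png',im)
```

```text
(np.float64(0.14815808978563783), np.float64(0.5976521384322172)) (np.float64(0.540875909937862), np.float64(0.3948302615676017))
[[ 813 -143]
 [ 354  103]
 [ 357  190]]
[[591 -46]
 [556 -46]
 [513 -45]
 [458 -44]]
```

View pics/s5.png

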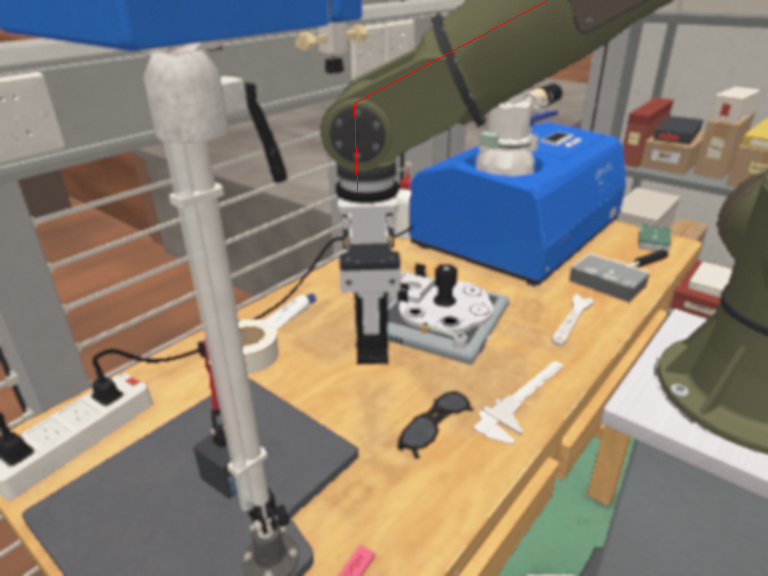

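The forearm runs from the upper right down to the wrist disc at (357,131). Its widest ring runs from (435,18) to (482,122), and the hood hangs upright in the jaws. I compute the forearm's clearance to the hose more carefully.

```bash
cat > kin.py <<'E'
from h import *
D=np.array([(-1.1716,.3005,1.5216,.2469,-.4911,.2049),(.1871,.1953,1.8811,.4388,.1203,.1142),(.1858,.2579,1.9195,.4382,.1196,.072),(.187,.2576,1.92,.4381,.1201,.072),(.578,.3338,1.6704,.4221,.3191,.1263),(.5785,.3651,1.6825,.4242,.3207,.1051),(-.6021,-.2417,1.9614,.297,-.1597,.2556)])
A=[];b=[]
for q1,q2,q3,x,y,z in D:
    A+=[[np.sin(q2),np.sin(q2+q3),1,0],[np.cos(q2),np.cos(q2+q3),0,1]]; b+=[x*np.cos(q1)+y*np.sin(q1),z]
L,res,_,_=np.linalg.lstsq(np.array(A),np.array(b),rcond=None)
L1,L2,a0,h0=L
E
python3 - <<'E'
from kin import *
print(L,np.round(np.array(A)@L-b,4)); print('lat',[-x*np.sin(q)+y*np.cos(q) for q,_,_,x,y,_ in D])
s=dict(np.load('scene0.npz'))
q1=.5785;n=np.array([-np.sin(q1),np.cos(q1)]);e=np.array([np.cos(q1),np.sin(q1)]);T=np.array([.4242,.3207])
for z in np.arange(.30,.42,.01):
    P=ray(s,(357/1.5,131/1.5),z)[:2]-T; print(round(z,2),'along',round(P@e,4),'lat',round(P@n,4))
E
```

```text
[ 0.40263079  0.44225328 -0.00776131 -0.06753702] [-0.0087  0.0022  0.0038 -0.001   0.0055 -0.0023  0.0053 -0.0024 -0.0024
  0.0008 -0.0016  0.0005 -0.002   0.0022]
lat [np.float64(0.03660739881970432), np.float64(0.03657918347269323), np.float64(0.03659161466045463), np.float64(0.03655816033821224), np.float64(0.0366501466210464), np.float64(0.03657764538663438), np.float64(0.03659676320562738)]
0.3 along 0.0489 lat -0.2432
0.31 along 0.0428 lat -0.2057
0.32 along 0.0366 lat -0.1683
0.33 along 0.0305 lat -0.1308
0.34 along 0.0243 lat -0.0933
0.35 along 0.0182 lat -0.0558
0.36 along 0.012 lat -0.0184
0.37 along 0.0059 lat 0.0191
0.38 along -0.0003 lat 0.0566
0.39 along -0.0064 lat 0.094
0.4 along -0.0125 lat 0.1315
0.41 along -0.0187 lat 0.169
```

```bash
cat >> kin.py <<'E'
A2=[]
for q1,q2,q3,x,y,z in D:
    t=q2+q3; A2+=[[np.sin(q2),np.sin(t),np.cos(t),1,0],[np.cos(q2),np.cos(t),-np.sin(t),0,1]]
L=np.linalg.lstsq(np.array(A2),np.array(b),rcond=None)[0]
L1,L2,d,a0,h0=L
E
python3 - <<'E'
from kin import *
print(L,np.round(np.array(A2)@L-b,4))
from scipy.optimize import fsolve
tool=.275;h=h0+tool
s=dict(np.load('scene0.npz'))
def arm(r,z):
    f=lambda q:[a0+L1*np.sin(q[0])+L2*np.sin(q[1])+d*np.cos(q[1])-r,h0+L1*np.cos(q[0])+L2*np.cos(q[1])-d*np.sin(q[1])-z]
    q=fsolve(f,[.25,2.0]); t=q[1]
    W=np.array([r,z+tool]); u=np.array([np.sin(t),np.cos(t)])
    return q,W,u
for nm,(x,y,z) in dict(knobhover=(.4388,.1203,.1142),place_hover=(.498,.134,.127),place=(.498,.134,.098),hoodhover=(.4221,.3191,.1263)).items():
    r=np.sqrt(x*x+y*y-.0366**2); az=np.arctan2(y,x)-np.arcsin(.0366/np.hypot(x,y))
    q,W,u=arm(r,z)
    for xh in (.325,.335):
        v=np.array([xh/np.cos(az)+.0366*np.tan(az),.56])-W; print(nm,'q',np.round(q,3),'wrist',np.round(W,3),'back',round(-v@u,3),'perp',round(abs(v[0]*u[1]-v[1]*u[0]),4))
# edges of the forearm in the scene image -> perp radius
q1=.5785;e=np.array([np.cos(q1),np.sin(q1)]);n=np.array([-e[1],e[0]])
q,W,u=arm(np.hypot(.4242,.3207)*np.cos(np.arctan2(.3207,.4242)-q1),.1051)
nz=np.array([-u[1],u[0]]); nz*=np.sign(nz[1])
for k in np.arange(0,.36,.04):
    row=[]
    for off in (0,.04,.06,.08):
        p=W-k*u+off*nz; P=p[0]*e+.0366*n; row.append(np.round(proj(s,[*P,p[1]])[0]*1.5).astype(int).tolist())
    print(round(k,2),row)
E
```

```text
[ 4.23250811e-01  4.47072700e-01  3.98499756e-02  1.76334076e-04
 -4.96324257e-02] [ 0.0001 -0.      0.0006 -0.     -0.      0.     -0.0003 -0.     -0.
  0.     -0.0003  0.     -0.0001 -0.    ]
knobhover q [0.194 2.077] wrist [0.454 0.389] back 0.184 perp 0.0933
knobhover q [0.194 2.077] wrist [0.454 0.389] back 0.175 perp 0.0982
place_hover q [0.305 2.012] wrist [0.514 0.402] back 0.227 perp 0.0675
place_hover q [0.305 2.012] wrist [0.514 0.402] back 0.218 perp 0.0719
place q [0.343 2.075] wrist [0.514 0.373] back 0.245 perp 0.0785
place q [0.343 2.075] wrist [0.514 0.373] back 0.236 perp 0.0834
hoodhover q [0.334 2.004] wrist [0.528 0.401] back 0.172 perp 0.0953
hoodhover q [0.334 2.004] wrist [0.528 0.401] back 0.161 perp 0.1003
0.0 [[365, 117], [347, 84], [337, 66], [328, 48]]
0.04 [[397, 100], [379, 65], [370, 47], [361, 29]]
0.08 [[430, 83], [413, 47], [405, 28], [395, 8]]
0.12 [[465, 64], [449, 27], [440, 7], [432, -13]]
0.16 [[502, 45], [486, 6], [478, -14], [470, -35]]
0.2 [[540, 25], [526, -16], [518, -37], [510, -59]]
0.24 [[581, 4], [567, -39], [559, -61], [552, -84]]
0.28 [[623, -19], [610, -63], [603, -86], [596, -110]]
0.32 [[668, -42], [656, -88], [650, -113], [643, -137]]
```

Run:
```python
from h import *
s=dict(np.load('scene0.npz'))
for y in (.3,.35,.4,.45,.5,.55):
    print(y,[np.round(proj(s,[.315,y,z])[0]*1.5).astype(int).tolist() for z in (.46,.48,.5,.53,.56)])
a=s["color"][:40,:260,::-1]; t=np.load('top0.npz')["color"][225:345,0:260,::-1]
cv2.imwrite('pics/d.png',np.vstack([cv2.resize(a,None,fx=3,fy=3),cv2.resize(t,None,fx=3,fy=3)]))
```

```text
0.3 [[463, 44], [465, 20], [466, -4], [468, -42], [470, -82]]
0.35 [[433, 50], [433, 25], [434, 0], [435, -41], [437, -85]]
0.4 [[398, 57], [398, 31], [398, 4], [398, -40], [398, -87]]
0.45 [[357, 66], [357, 38], [356, 8], [354, -39], [352, -90]]
0.5 [[311, 75], [309, 45], [306, 13], [302, -38], [298, -93]]
0.55 [[256, 87], [252, 54], [247, 20], [241, -36], [233, -97]]
```

View pics/d.png

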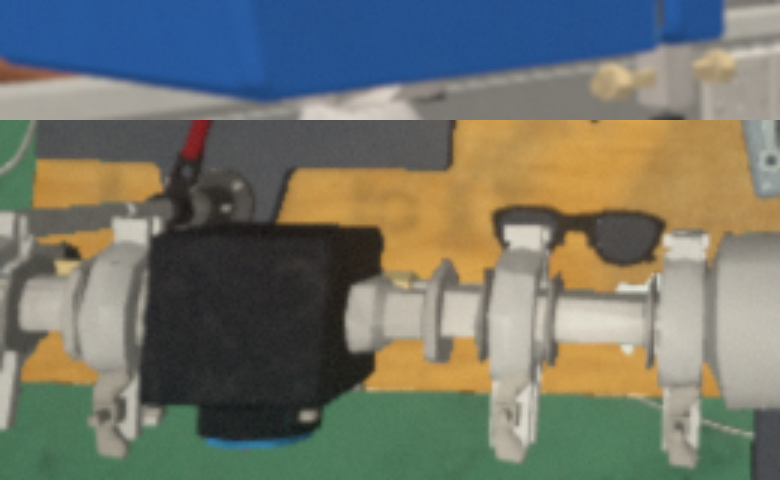

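The crop shows brass fittings in both views: scene (203,27) and (238,22), top (23,273) and (133,278), in original pixels. I triangulate them to get the pipe height.

Run:
```python
from h import *
s=dict(np.load('scene0.npz'));t=dict(np.load('top0.npz'))
def rd(c,uv):
    a=ray(c,uv,0);b=ray(c,uv,.3);return a,(b-a)/np.linalg.norm(b-a)
for u in ((203,27),(238,22),(223,39)):
  for v in ((22.7,273.5),(133,278),(40,302),(35,245),(170,345-40),(175,225+(440-120)/3),(225,340)):
    a,p=rd(s,u);b,q=rd(t,v)
    k=np.linalg.lstsq(np.c_[p,-q],b-a,rcond=None)[0];X=a+k[0]*p;Y=b+k[1]*q
    print(u,v,np.round((X+Y)/2,3),'gap',round(np.linalg.norm(X-Y),4))
```

```text
(203, 27) (22.7, 273.5) [0.324 0.477 0.476] gap 0.0281
(203, 27) (133, 278) [0.351 0.392 0.465] gap 0.1159
(203, 27) (40, 302) [0.305 0.47  0.474] gap 0.0637
(203, 27) (35, 245) [0.351 0.461 0.475] gap 0.0138
(203, 27) (170, 305) [0.341 0.365 0.47 ] gap 0.1674
(203, 27) (175, 331.6666666666667) [0.322 0.366 0.476] gap 0.1919
(203, 27) (225, 340) [0.333 0.327 0.485] gap 0.2362
(238, 22) (22.7, 273.5) [0.313 0.458 0.485] gap 0.0081
(238, 22) (133, 278) [0.339 0.371 0.472] gap 0.071
(238, 22) (40, 302) [0.295 0.451 0.482] gap 0.0272
(238, 22) (35, 245) [0.338 0.441 0.484] gap 0.0242
(238, 22) (170, 305) [0.329 0.344 0.475] gap 0.1207
(238, 22) (175, 331.6666666666667) [0.312 0.344 0.48 ] gap 0.1462
(238, 22) (225, 340) [0.322 0.303 0.486] gap 0.1875
(223, 39) (22.7, 273.5) [0.315 0.472 0.467] gap 0.0042
(223, 39) (133, 278) [0.342 0.384 0.452] gap 0.0895
(223, 39) (40, 302) [0.297 0.465 0.465] gap 0.0408
(223, 39) (35, 245) [0.342 0.456 0.465] gap 0.0118
(223, 39) (170, 305) [0.332 0.356 0.455] gap 0.142
(223, 39) (175, 331.6666666666667) [0.313 0.357 0.461] gap 0.168
(223, 39) (225, 340) [0.324 0.316 0.467] gap 0.2125
```

arm_command(increments=[{"slide":[0.005,-0.03,0.01],"gripper":0.3,"yaw":-0.13},{"slide":[0.012,-0.06,0.02],"gripper":0.3,"yaw":-0.26},{"slide":[0.02,-0.085,0.022],"gripper":0.3,"yaw":-0.39},{"slide":[0.025,-0.1,0.022],"gripper":0.3,"yaw":-0.522},{"slide":[0.025,-0.1,0.022],"gripper":0.3,"yaw":-0.522},{"slide":[0.025,-0.1,0.022],"gripper":0.3,"yaw":-0.522}])

```text
time_s: 9.65
ee_pos: [0.4488, 0.2211, 0.1253]
eef_rot: [-3.142, 0.0, 0.216]
force: [-0.2, -0.4, -1.7]
grip_width: 0.0436
```

```bash
cat > res.py <<'E'
from kin import *
from station import readout
o=readout.get_obs();q=o["qpos"];t=q[1]+q[2];T=o["tau"]
print('t',o["time_s"],'ee',np.round(o["ee_pos"],4),'yaw',round(o["eef_rot"][2],4),'F',np.round(o["force"],1),'gw',round(float(o["grip_width"]),4),'vel',np.abs(o["joint_vel"]).max().round(3))
print('q',np.round(q,4),'tau',np.round(T,2),'tau3/sin',round(T[2]/np.sin(t),2),'(tau2-tau3)/sin2',round((T[1]-T[2])/np.sin(q[1]),2), 'eepos-pred z',round(o["ee_pos"][2]-(h0+L1*np.cos(q[1])+L2*np.cos(t)-d*np.sin(t)),4))
E
python3 res.py
```

```text
t 9.65 ee [0.4488 0.2211 0.1253] yaw 0.2159 F [-0.2 -0.4 -1.7] gw 0.0436 vel 0.008
q [3.8440e-01 2.7470e-01 1.7514e+00 1.0000e-04 1.1157e+00 1.7392e+00] tau [-7.100e-01 -4.951e+01 -3.272e+01 -2.000e-02 -7.000e-02  5.000e-02] tau3/sin -36.43 (tau2-tau3)/sin2 -61.88 eepos-pred z -0.0
```

arm_command(increments=[{"slide":[0.013,-0.018,0.001],"gripper":0.3,"yaw":0},{"slide":[0.026,-0.036,0.001],"gripper":0.3,"yaw":0},{"slide":[0.026,-0.036,0.001],"gripper":0.3,"yaw":0},{"slide":[0.026,-0.036,0.001],"gripper":0.3,"yaw":0}])

```text
time_s: 10.15
ee_pos: [0.4746, 0.1854, 0.1263]
eef_rot: [-3.141, 0.0, 0.214]
force: [0.3, 0.1, -1.4]
grip_width: 0.0436
```

```bash
python3 res.py
```

```text
t 10.15 ee [0.4746 0.1854 0.1263] yaw 0.2143 F [ 0.3  0.1 -1.4] gw 0.0436 vel 0.005
q [3.0040e-01 2.9280e-01 1.7252e+00 2.0000e-04 1.1239e+00 1.6568e+00] tau [-6.900e-01 -5.045e+01 -3.309e+01 -1.000e-02 -8.000e-02 -5.000e-02] tau3/sin -36.7 (tau2-tau3)/sin2 -60.13 eepos-pred z -0.0
```

arm_command(increments=[{"slide":[0.006,-0.013,0],"gripper":0.3,"yaw":0},{"slide":[0.012,-0.027,0],"gripper":0.3,"yaw":0},{"slide":[0.012,-0.027,0],"gripper":0.3,"yaw":0},{"slide":[0.012,-0.027,0],"gripper":0.3,"yaw":0}])

```text
time_s: 10.65
ee_pos: [0.487, 0.1575, 0.1264]
eef_rot: [-3.141, 0.0, 0.212]
force: [-0.1, 0.1, -2.1]
grip_width: 0.0438
```

```bash
python3 res.py
```

```text
t 10.65 ee [0.487  0.1575 0.1264] yaw 0.2123 F [-0.1  0.1 -2.1] gw 0.0438 vel 0.01
q [2.4110e-01 2.9740e-01 1.7187e+00 1.0000e-04 1.1255e+00 1.5996e+00] tau [-5.300e-01 -5.087e+01 -3.302e+01 -1.000e-02 -8.000e-02 -3.000e-02] tau3/sin -36.58 (tau2-tau3)/sin2 -60.93 eepos-pred z -0.0
```

arm_command(increments=[{"slide":[0.005,-0.012,0],"gripper":0.3,"yaw":0},{"slide":[0.011,-0.0235,0],"gripper":0.3,"yaw":0},{"slide":[0.011,-0.0235,0],"gripper":0.3,"yaw":0}])

```text
time_s: 11.02
ee_pos: [0.4985, 0.1332, 0.1264]
eef_rot: [3.142, -0.0, 0.211]
force: [0.1, 0.1, -2.4]
grip_width: 0.0441
```

```bash
python3 res.py
python3 - <<'E'
from h import *
w=imaging.camera("wrist");np.savez('w6.npz',**w)
cv2.imwrite('pics/w6.png',cv2.resize(w["color"][120:360,100:420,::-1],None,fx=2.45,fy=2.45,interpolation=cv2.INTER_CUBIC))
E
```

```text
t 11.025 ee [0.4985 0.1332 0.1264] yaw 0.2114 F [ 0.1  0.1 -2.4] gw 0.0441 vel 0.018
q [ 1.9010e-01  3.0600e-01  1.7075e+00 -1.0000e-04  1.1281e+00  1.5495e+00] tau [ -0.84 -51.38 -33.28  -0.06  -0.08  -0.28] tau3/sin -36.83 (tau2-tau3)/sin2 -60.07 eepos-pred z -0.0
```

View pics/w6.png

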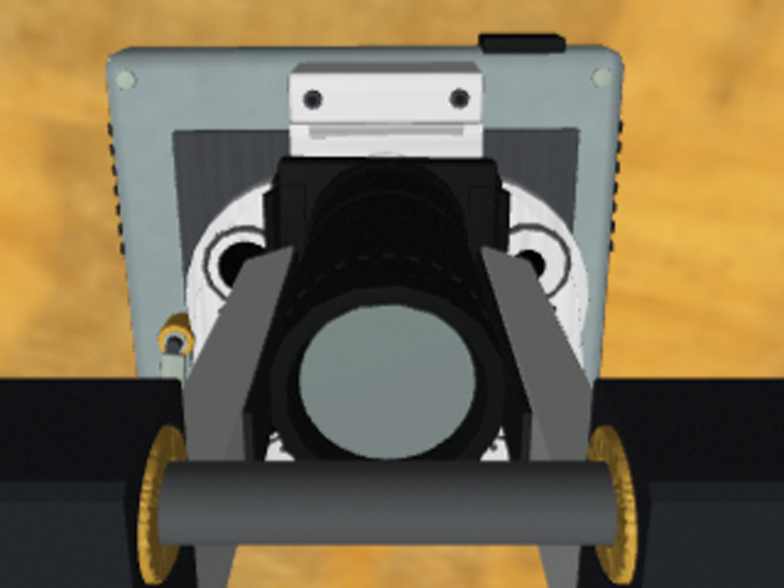

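The foot's far edge is level at row 157, columns 281 to 497. It is centred over the bridge (289 to 483), parallel to the housing, and there is no sign of hose contact. I check the fore-aft fit against the wheel rings.

Run:
```python
from h import *
w=dict(np.load('w6.npz'))
px=lambda a:np.array(a,float)/2.45-.3+[100,120]
yd=np.array([np.cos(.211),np.sin(.211)]); xd=np.array([yd[1],-yd[0]])
T=np.array([.4985,.1332])
def rep(n,uv,z):
    p=ray(w,px(uv),z)[:2]-T; print(n,z,'x',round(p@xd*1e3,1),'y',round(p@yd*1e3,1))
for z in(.081,.0826,.084): rep('foot far edge mid (expect y 22)',(389,157),z)
rep('top disc',(388,381),.178)
rep('ring L',(249,270),.038);rep('ring R',(525,267),.038)
rep('ringtop L',(240,227),.038);rep('ringtop R',(540,225),.038)
rep('bridge L',(289.5,123),.06);rep('bridge R',(483,123),.06)
rep('bridge far',(386,66),.054);rep('house far',(366,50),.026);rep('house far',(366,57),.026)
# predicted pixels if port is exactly under T
P=[(*(T+yd*(-60)*1e-3+xd*sx*.052+yd*.030),.038) for sx in(-1,1)]
print((proj(w,P)-[100,120]+.3)*2.45)
th=np.linspace(0,2*np.pi,72)
for sx in (-1,1):
    c=T+yd*-.030+xd*sx*.052
    ring=np.array([(*(c+.0155*(np.cos(a)*xd+np.sin(a)*yd)),.038) for a in th]); q=(proj(w,ring)-[100,120]+.3)*2.45
    print('ring bbox',q.min(0),q.max(0))
```

```text
foot far edge mid (expect y 22) 0.081 x 1.4 y 21.9
foot far edge mid (expect y 22) 0.0826 x 1.4 y 22.3
foot far edge mid (expect y 22) 0.084 x 1.4 y 22.7
top disc 0.178 x 0.9 y 4.2
ring L 0.038 x -50.5 y -32.7
ring R 0.038 x 52.2 y -31.4
ringtop L 0.038 x -53.0 y -15.7
ringtop R 0.038 x 56.9 y -14.8
bridge L 0.06 x -30.8 y 27.8
bridge R 0.06 x 31.9 y 27.9
bridge far 0.054 x 0.4 y 45.5
house far 0.026 x -6.8 y 47.4
house far 0.026 x -6.8 y 44.9
[[244.49269387 263.27629084]
 [524.67606613 263.58235537]]
ring bbox [202.64174229 223.81623761] [286.26380945 301.60110104]
ring bbox [482.90736812 224.1414896 ] [566.48967346 301.88893945]
```

arm_command(increments=[{"slide":[-0.001,0.0005,-0.004],"gripper":0.3,"yaw":0},{"slide":[-0.001,0.0005,-0.008],"gripper":0.3,"yaw":0},{"slide":[-0.001,0.0005,-0.012],"gripper":0.3,"yaw":0},{"slide":[-0.001,0.0005,-0.016],"gripper":0.3,"yaw":0},{"slide":[-0.001,0.0005,-0.016],"gripper":0.3,"yaw":0}], grip_force=50)

```text
time_s: 11.7
ee_pos: [0.4973, 0.1344, 0.1104]
eef_rot: [3.141, -0.001, 0.213]
force: [2.9, -2.9, 0.8]
grip_width: 0.0434
```

```bash
python3 res.py
```

```text
t 11.7 ee [0.4973 0.1344 0.1104] yaw 0.2128 F [ 2.9 -2.9  0.8] gw 0.0434 vel 0.004
q [ 1.9310e-01  3.2430e-01  1.7246e+00 -6.0000e-04  1.0920e+00  1.5513e+00] tau [ 2.110e+00 -5.033e+01 -3.055e+01  1.110e+00  3.400e-01  2.000e-02] tau3/sin -34.41 (tau2-tau3)/sin2 -62.07 eepos-pred z -0.0
```

arm_command(increments=[{"slide":[0.001,-0.0006,-0.002],"gripper":0.3,"yaw":0},{"slide":[0.001,-0.0006,-0.005],"gripper":0.3,"yaw":0},{"slide":[0.001,-0.0006,-0.008],"gripper":0.3,"yaw":0},{"slide":[0.001,-0.0006,-0.011],"gripper":0.3,"yaw":0},{"slide":[0.001,-0.0006,-0.0125],"gripper":0.3,"yaw":0},{"slide":[0.001,-0.0006,-0.0125],"gripper":0.3,"yaw":0}])

```text
time_s: 12.45
ee_pos: [0.4979, 0.1342, 0.0991]
eef_rot: [-3.141, -0.0, 0.213]
force: [-9.2, -1.9, 19.5]
grip_width: 0.0436
```

```bash
python3 res.py
```

```text
t 12.45 ee [0.4979 0.1342 0.0991] yaw 0.2129 F [-9.2 -1.9 19.5] gw 0.0436 vel 0.001
q [1.9210e-01 3.4070e-01 1.7322e+00 1.0000e-04 1.0687e+00 1.5499e+00] tau [ 2.200e-01 -4.225e+01 -2.847e+01  5.200e-01 -2.590e+00 -4.000e-02] tau3/sin -32.48 (tau2-tau3)/sin2 -41.24 eepos-pred z -0.0
```

arm_command(increments=[{"slide":[-0.0008,0,0],"gripper":0.3,"yaw":0},{"slide":[-0.0008,0,-0.001],"gripper":0.3,"yaw":0},{"slide":[-0.0008,0,-0.0015],"gripper":0.3,"yaw":0},{"slide":[-0.0008,0,-0.0015],"gripper":0.3,"yaw":0}])

```text
time_s: 12.95
ee_pos: [0.4979, 0.1342, 0.0991]
eef_rot: [3.141, -0.003, 0.213]
force: [-9.3, -4.1, 32.9]
grip_width: 0.0433
```

```bash
python3 res.py
```

```text
t 12.95 ee [0.4979 0.1342 0.0991] yaw 0.2129 F [-9.3 -4.1 32.9] gw 0.0433 vel 0.001
q [ 1.9230e-01  3.3950e-01  1.7340e+00 -1.0000e-04  1.0655e+00  1.5502e+00] tau [ 7.800e-01 -3.568e+01 -2.457e+01  7.700e-01 -3.320e+00 -3.000e-02] tau3/sin -28.04 (tau2-tau3)/sin2 -33.36 eepos-pred z -0.0
```

arm_command(increments=[{"slide":[0,0,0.002],"gripper":0.3,"yaw":0},{"slide":[0,0,0.004],"gripper":0.3,"yaw":0},{"slide":[0,0,0.004],"gripper":0.3,"yaw":0}])

```text
time_s: 13.32
ee_pos: [0.4968, 0.1341, 0.0998]
eef_rot: [-3.141, 0.001, 0.213]
force: [0.8, 0.1, -3.4]
grip_width: 0.0434
```

```bash
python3 res.py
```

```text
t 13.325 ee [0.4968 0.1341 0.0998] yaw 0.2128 F [ 0.8  0.1 -3.4] gw 0.0434 vel 0.002
q [1.9230e-01 3.3840e-01 1.7337e+00 3.0000e-04 1.0707e+00 1.5501e+00] tau [-1.400e-01 -5.335e+01 -3.237e+01 -4.000e-02  1.000e-01 -1.000e-02] tau3/sin -36.91 (tau2-tau3)/sin2 -63.2 eepos-pred z -0.0
```

arm_command(increments=[{"slide":[0,0,0.001],"gripper":0.3,"yaw":0},{"slide":[0,0,0.002],"gripper":0.3,"yaw":0},{"slide":[0,0,0.002],"gripper":0.3,"yaw":0}])

```text
time_s: 13.7
ee_pos: [0.4964, 0.1341, 0.1005]
eef_rot: [-3.141, 0.003, 0.213]
force: [5.5, 4.9, -25.1]
grip_width: 0.0432
```

```bash
python3 res.py
```

```text
t 13.7 ee [0.4964 0.1341 0.1005] yaw 0.2128 F [  5.5   4.9 -25.1] gw 0.0432 vel 0.001
q [1.9240e-01 3.3740e-01 1.7332e+00 4.0000e-04 1.0736e+00 1.5502e+00] tau [ -1.03 -63.37 -37.13  -0.29   1.93  -0.17] tau3/sin -42.3 (tau2-tau3)/sin2 -79.26 eepos-pred z -0.0
```

The hood resists a 25 N upward pull, so both hooks hold. I press down lightly again, then open and withdraw level toward the robot to stay clear of the hose.

arm_command(increments=[{"slide":[0,0,-0.002],"gripper":0.3,"yaw":0},{"slide":[0,0,-0.0045],"gripper":0.3,"yaw":0},{"slide":[0,0,-0.0055],"gripper":0.3,"yaw":0},{"slide":[0,0,-0.0055],"gripper":0.3,"yaw":0},{"slide":[0,0,-0.004],"gripper":0.3,"yaw":0}])

```text
time_s: 14.32
ee_pos: [0.4977, 0.134, 0.0995]
eef_rot: [3.142, -0.002, 0.213]
force: [-0.5, 0.4, -2.7]
grip_width: 0.0433
```

arm_command(increments=[{"slide":[0,0,0],"gripper":1,"yaw":0},{"slide":[0,0,0],"gripper":1,"yaw":0},{"slide":[0,0,0],"gripper":1,"yaw":0},{"slide":[0,0,0],"gripper":1,"yaw":0},{"slide":[0,0,0.004],"gripper":1,"yaw":0}])

```text
time_s: 14.95
ee_pos: [0.4971, 0.134, 0.1024]
eef_rot: [3.142, 0.001, 0.213]
force: [-0.2, -0.0, 0.7]
grip_width: 0.0904
```

```bash
python3 res.py
```

```text
t 14.95 ee [0.4971 0.134  0.1024] yaw 0.2128 F [-0.2 -0.   0.7] gw 0.0904 vel 0.077
q [ 0.1921  0.335   1.7314 -0.      1.0757  1.5501] tau [-1.000e-02 -5.049e+01 -3.090e+01  1.000e-02 -3.100e-01 -0.000e+00] tau3/sin -35.13 (tau2-tau3)/sin2 -59.6 eepos-pred z -0.0
```

arm_command(increments=[{"slide":[-0.02,-0.004,0.002],"gripper":1,"yaw":0},{"slide":[-0.05,-0.011,0.004],"gripper":1,"yaw":0},{"slide":[-0.08,-0.017,0.006],"gripper":1,"yaw":0},{"slide":[-0.117,-0.025,0.012],"gripper":1,"yaw":0},{"slide":[-0.14,-0.04,0.04],"gripper":1,"yaw":0},{"slide":[-0.17,-0.08,0.07],"gripper":1,"yaw":0},{"slide":[-0.19,-0.13,0.09],"gripper":1,"yaw":0},{"slide":[-0.2,-0.18,0.1],"gripper":1,"yaw":0}])

```text
time_s: 15.95
ee_pos: [0.2966, -0.0471, 0.204]
eef_rot: [3.14, -0.003, 0.214]
force: [1.2, -0.2, -0.2]
grip_width: 0.0937
```

```bash
python3 res.py
python3 - <<'E'
from h import *
s=imaging.camera("scene");t=imaging.camera("top");np.savez('sE.npz',**s);np.savez('tE.npz',**t)
a=cv2.resize(s["color"][130:250,230:345,::-1],(400,417),interpolation=cv2.INTER_CUBIC)
b=cv2.resize(t["color"][130:250,230:345,::-1],(400,417),interpolation=cv2.INTER_CUBIC)
cv2.imwrite('pics/end.png',np.hstack([a,b]))
yd=np.array([np.cos(.213),np.sin(.213)]);xd=np.array([yd[1],-yd[0]]);T=np.array([.4969,.134])
for n,c,o in(("scene",s,0),("top",t,400)):
    f=lambda P:np.round((proj(c,P)-[230,130])*[400/115,417/120]+[o,0]).astype(int).tolist()
    print(n,'top disc',f([(*T,.15)]),'foot top corners z.062',f([(*(T+i*.032*xd+j*.022*yd),.062) for i,j in((-1,-1),(1,-1),(1,1),(-1,1))]))
E
```

```text
t 15.95 ee [ 0.2966 -0.0471  0.204 ] yaw 0.2139 F [ 1.2 -0.2 -0.2] gw 0.0937 vel 1.365
q [-0.2798 -0.301   2.1251  0.      1.3143  1.0771] tau [ 11.97 -18.65 -33.8    0.07   0.     2.93] tau3/sin -34.91 (tau2-tau3)/sin2 -51.08 eepos-pred z -0.0
scene top disc [[154, 89]] foot top corners z.062 [[162, 227], [198, 187], [144, 175], [106, 213]]
top top disc [[611, 140]] foot top corners z.062 [[551, 206], [650, 188], [636, 121], [538, 138]]
```

View pics/end.png

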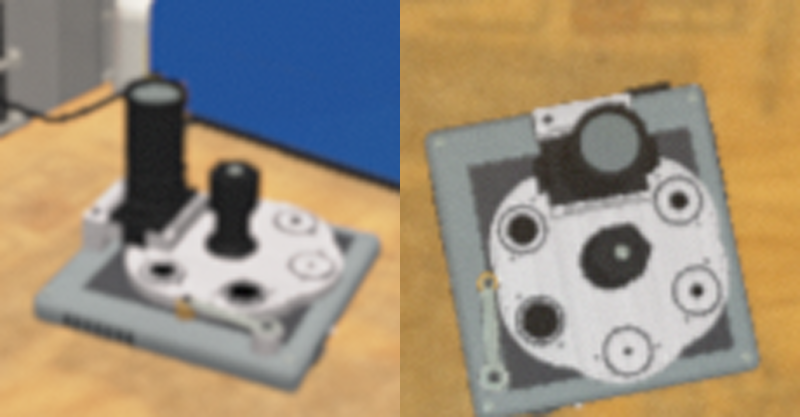

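In the final picture the hood stands upright, with its top disc at (610,140) against a predicted (611,140). The 5 mm aperture is at (628,352), opposite the port. I let the arm settle and hand in.

arm_command(increments=[{"slide":[0,0,0],"gripper":1,"yaw":0},{"slide":[0,0,0],"gripper":1,"yaw":0},{"slide":[0,0,0],"gripper":1,"yaw":0}])

```text
time_s: 16.42
ee_pos: [0.2973, -0.0451, 0.2022]
eef_rot: [-3.141, 0.001, 0.215]
force: [-0.7, -0.4, 0.3]
grip_width: 0.0942
```

```bash
python3 -c "
from station import job
print(job.hand_in())"
```

```text
the job is handed in; nothing more can be done
None
```

I turned the wheel 120° counter-clockwise to bring the fourth aperture under the port and let go of the knob. Then I carried the hood over, pressed it onto the port, released it and backed the arm away. The job was handed in at about 16.4 s.

**Last checks:**
- **Hooks:** the press met a hard stop at about 33 N, and a 25 N pull upwards did not free the hood, so both hooks hold its foot. I did not measure the hook angles themselves.
- **Hood:** it stands upright in the final picture, with its top within about 1–2 mm of the predicted place.
- **Wheel:** aperture 1 is opposite the port, so aperture 4 is under it.
- **Bystanders:** no planned path touched the safety glasses or the grease tube. I did not measure either one's position at the end.

**Where the checks disagreed:**
- **Seating height:** the press stopped about 1.3 mm higher than I had worked out from the grasp. I put this down to grasp error, because the hooks held.
- **Hose:** my geometry estimate gave little or no clearance between the forearm and the hose. The joint torques showed no contact, and I withdrew level to stay clear of it.

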